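# Snap the honing rod into its spring clips and push it up to the stop screw

### The job

Fit the white ceramic honing rod into the honing stand: press it sideways into the two spring clips until it has snapped fully home in both, then slide it along in the clips towards the stop screw until its end bears firmly on the tip of the screw, so that it cannot creep when a knife is drawn along it. The ceramic is brittle: a firm thumb's push is enough, so feel for the snap and for the screw and never force it. Then let go; leave the strop block and the rubber heel that lie by the stand alone.

Things in the scene. Friction and masses are not known exactly. Their poses are not given: they have to be found in the camera images.
- rod: white ceramic honing rod with domed steel ends, 16 mm thick, 170 mm long, both ends alike; starts lying on the bench beside the stand. Origin at its centre (8 mm above the bench at the start), x along the rod. It chips if pressed on to the stand, or endways on the screw, with over about 25 N.
- honing_stand: honing stand, fixed: pale wooden base 204 x 60 mm, 18 mm thick, with two C-shaped steel spring clips on wooden blocks and a stop at one end. Origin on the bench, midway below the clips; x along the rod's place, towards the stop; z up. Clips centred at x = -45 and +45 mm, each 14 mm wide, mouths upward, lips to 64 mm above the bench; 62 mm free between the blocks.
- seat (a point): middle of the rod's place when home: a point on the rod's axis midway between the clips, 50 mm above the bench; axes as the stand's. Coming down, the rod meets the clips' lips 12 mm above this; both clips together resist with 9 to 16 N, let go about 5 mm above it and pull the rod down on to a hard bed. Sliding the rod along in the clips drags 2 to 6 N.
- stop_bracket: grey angle bracket on the stand's +x end with a steel screw pointing along -x at the rod's end. Origin on the bracket's face, 102 mm along the stand's x, 18 mm above the bench; axes as the stand's. The screw (8 mm thick) lies on the rod's axis; its tip stands out 3 to 21 mm from the face, set anew each time and not measured: it must be felt or seen. It does not yield.
- strop_block: small dark stropping block, 30 x 95 x 14 mm; to be left alone. Origin under its middle.
- rubber_heel: black rubber shoe heel, 64 x 66 x 12 mm; to be left alone. Origin under its middle.

How it is judged:
By the outcome, as a careful person would: the job done as asked, in the order asked, and still so for the second after the job is handed in, with the robot touching nothing.
It also fails if it takes over 70 s, if anything falls off the work surface, if the arm or the gripper's body presses on something with over 40 N, if the wrist force passes 120 N, or if a joint passes its speed limit or range.

### The arm

A 6-joint arm with a two-finger parallel gripper is mounted at the origin on a cart in front of the work surface, level with it; the furniture and walls round the work are solid. World frame = base frame: x ahead of the robot, y to its left, z up, the work surface at z = 0. Lengths are in mm, angles in rad, forces in N, time in s.
With the tool pointing down it reaches from about 300 to 875 mm from the base axis. Payload 6.4 kg.
Tool frame: the origin (TCP) lies at the very end of the fingers, on their centre line; the grasp point (between the pads) lies behind it (bot.grip_point_offset is the x of the grasp point in the tool frame, in mm); x points along the fingers, z is the direction in which the jaws open and shut, and the axes are right-handed (so a half turn about x gives the same grasp; the last joint's range is limited). The gripper opens to 85 mm and grips with 20 to 120 N. Pads are 22 mm wide; open, the fingers measure 114 mm over their backs; the gripper's body (76 mm by 85 mm) begins 54 mm behind the grasp point. The pads swing forward as they close: fully open they stand 13 mm farther back than shut.
Start: joints at [-1.364, 0.181, 1.607, -0, 1.354, -0.206], TCP at [230.693, -526.708, 231.288] pointing down, gripper open.
Joint ranges: [-2.99, 2.99], [-0.89, 2.07], [0.3, 2.58], [-1.14, 4.28], [0, 2.63], [-3.12, 3.12]. Speed limits (rad/s): [2.57, 2.57, 3.01, 3.14, 3.14, 3.14].

### API

Orientations are given as a unit quaternion [w, x, y, z].
In Python, from workcell import bot, vision, search_frame, silhouettes gives the robot as it stands. The module is installed in compiled form; this text tells all that it offers.
- The arm moves only by the tool arm_command, never from a script. Its argument "rows" is a list of rows, each a list of 3 entries, a list of its own where there are three numbers: the finger opening in mm, from 0 to 85.4, then the shift along the tool's x, y, z in mm, then the turn, a rotation vector about the tool's x, y, z in degrees. A call has 1 to 5 rows; each row shifts and turns the pose as measured when the row begins, along the tool's axes as they then stand; what a row does not reach is not made up. A row lasts 1/8 s, in which the tool goes at most 62.5 mm and 10.7 degrees, less where a joint would pass 70% of its speed; a pose out of reach is approached as far as the arm can. A call is refused whole if a number of a shift passes 62.5 or a number of a turn 10.7, either way. A call with a gripper value outside its range is refused whole. The fingers move at their own pace and stop on an object; "squeeze" is the grip in N (left out, the last holds). Time passes only in rows, so rows that do not move let the fingers close. It gives the time, the measured TCP pose, the force and the opening at its end, in the units of the state.
- bot.state(): the state, without advancing time (a new reading comes with each control period).
- vision.read_camera(name): name is "scene" or "top" or "wrist"; returns the picture (384x512x3 uint8, red, green, blue); there is no depth.
- vision.camera_params(name): a dict with "fx", "fy", "cx", "cy" (pixels), "R" (3x3) and "t" (3): a world point X has camera coordinates R X + t. Camera axes: x right, y down, z forward; pixel columns grow to the right and rows downward; lengths in mm; the calibration is good to about 2 mm. A picture is of the moment at which its call begins: read the wrist's pose just before it. camera_params takes no time and is no camera call; for the wrist camera it gives the pose at the moment of the call.
- bot.hand_in(): hands the job in, once; it reports no verdict.
Trained networks look in the newest picture that a camera, given by its name, has taken for a name from the list of things; names that differ only in an ending like _2 or _b are one class to them, and where a whole thing is asked for, a point or a joint stands for the part that bears it (a point fixed in the world has none). Each returns a list of dicts, best first, with "confidence" (0 to 1); they miss things now and then, are a little off and sometimes report something else, mostly with a low value. They report only what shows in the picture. A call takes as long as a camera call.
- search_frame(camera, query): "rect" ([left, top, right, bottom] in pixels, round what is visible of it).
- silhouettes(camera, query): "region" (384x512 bool, what is visible of it) and "rect" ([left, top, right, bottom] in pixels, round what is visible of it).
The state is a dict: "time": time; "joints": joint angles; "qd": joint speeds; "effort": joint torques, N m; "tool_pos": TCP position; "tcp_rot": TCP orientation; "wrist_force": force on the tool from outside, world axes, zero at the start; "wrist_torque": the same for the moment, N m; "finger_gap": finger opening in mm.
Only numpy, scipy, OpenCV 4.12 (cv2) and the standard library are available. Lean on these libraries where they do the work, as an engineer would, in place of code of your own. Each camera call takes 0.05 s, during which the arm holds its last target. There are 200 camera calls.

## Working session

There is one attempt and no reset: what is moved stays moved. The work goes in short steps, Python scripts to look and compute and a tool call to move; the robot and the scene stay as the last step left them, time stands still between calls to the robot, and variables do not carry over. Pictures are saved under pics/ and viewed, about 8 in all and at most 12, crops included, and the job is handed in when it is done.

Besides the shell and the picture viewer there is one more tool, called after "Request:" by a JSON object that holds its "api" and its "payload". arm_command: Moves the arm, as the interface text tells. Its arguments: {"type":"object","properties":{"rows":{"type":"array"},"squeeze":{"type":"number"}},"required":["rows"]}

```bash
mkdir -p pics
cat > h.py <<'E'
import numpy as np, cv2
from workcell import bot, vision, search_frame, silhouettes
from scipy.spatial.transform import Rotation as Ro
def snap(c,fn=None):
    im=vision.read_camera(c); 
    if fn: cv2.imwrite('pics/'+fn,im[:,:,::-1])
    return im
def px2w(c,uv,z,P=None):
    P=P or vision.camera_params(c); R=np.array(P['R']);t=np.array(P['t'])
    d=R.T@np.array([(uv[0]-P['cx'])/P['fx'],(uv[1]-P['cy'])/P['fy'],1]); o=-R.T@t
    return o+d*(z-o[2])/d[2]
def w2px(c,X,P=None):
    P=P or vision.camera_params(c); q=np.array(P['R'])@X+np.array(P['t'])
    return np.array([P['fx']*q[0]/q[2]+P['cx'],P['fy']*q[1]/q[2]+P['cy']])
def Rt():
    q=bot.state()['tcp_rot']; return Ro.from_quat([q[1],q[2],q[3],q[0]]).as_matrix()
E
python3 - <<'E'
from h import *
a=snap('top','top0.png')
for n in ['rod','honing_stand','stop_bracket','strop_block','rubber_heel']:
    for r in silhouettes('top',n)[:2]:
        m=r['region'].astype(np.uint8); c=cv2.minAreaRect(cv2.findNonZero(m)); print(n,r['confidence'],r['rect'],c)
        print([px2w('top',p,8 if n=='rod' else 18).round(0)[:2] for p in cv2.boxPoints(c)])
P=vision.camera_params('top');print(P['fx'],-np.array(P['R']).T@P['t']);s=bot.state();print(s);print(Rt().round(3),bot.grip_point_offset)
b=snap('scene')
cv2.imwrite('pics/both.png',cv2.resize(np.vstack([a,b])[:,:,::-1],None,fx=.78,fy=.78))
E
```

```text
rod 0.84 [267.1, 142.2, 337.9, 182.3] ((300.6000061035156, 162.3000030517578), (77.36795043945312, 8.049844741821289), 26.56505012512207)
[array([ 551., -217.]), array([ 567., -225.]), array([ 486., -370.]), array([ 470., -362.])]
rod 0.24 [287.1, 243.6, 319.6, 277.8] ((304.0997619628906, 259.07904052734375), (32.67694091796875, 31.404470443725586), 75.25643920898438)
[array([ 337., -254.]), array([ 352., -318.]), array([ 287., -331.]), array([ 272., -269.])]
honing_stand 0.72 [164.4, 184.0, 261.1, 246.0] ((210.51031494140625, 214.226806640625), (98.99625396728516, 29.241971969604492), 23.96249008178711)
[array([425.,   6.]), array([482., -18.]), array([ 391., -208.]), array([ 337., -182.])]
stop_bracket 0.66 [231.7, 219.1, 258.2, 239.9] ((242.5986328125, 227.74542236328125), (26.82050323486328, 14.697094917297363), 28.300758361816406)
[array([ 379., -136.]), array([ 406., -151.]), array([ 378., -200.]), array([ 351., -185.])]
strop_block 0.81 [307.2, 217.5, 355.4, 248.9] ((328.4827575683594, 233.7930908203125), (46.05244445800781, 15.969799041748047), 21.801410675048828)
[array([ 36
[... 468 characters left out ...]
.26056432e-06,
        1.35377769e+00, -2.06277385e-01]), 'qd': array([ 5.85610085e-05, -1.78164465e-03, -2.41725318e-03, -5.82068497e-04,
       -1.40696548e-03, -8.94321223e-04]), 'effort': array([ 3.97284721e-04, -4.44331133e+01, -3.51060140e+01, -2.61480973e-04,
        5.54289712e-03, -1.66223668e-05]), 'tool_pos': array([ 230.65709128, -526.53030331,  230.97218601]), 'tcp_rot': array([ 0.59170342,  0.3870727 ,  0.59200061, -0.38677779]), 'wrist_force': array([-0.17286856, -1.05590839, -0.17297119]), 'wrist_torque': array([ 0.01553851, -0.04031956,  0.03811683]), 'finger_gap': 85.58325530290062}
[[-0.     0.916  0.401]
 [ 0.001  0.401 -0.916]
 [-1.     0.    -0.001]] -18.700000000000003
```

View pics/both.png

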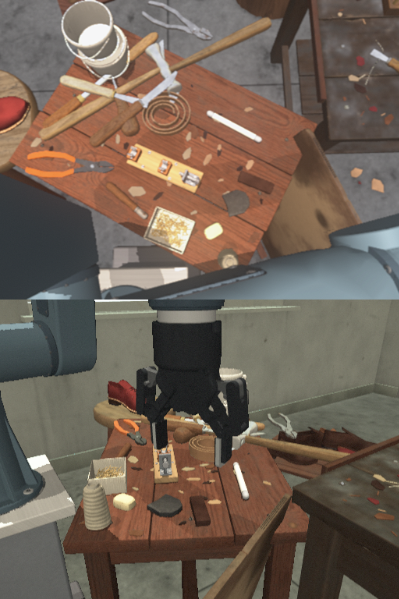

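The rod lies near top px (300,162) and the stand near (210,214), with its stop at (243,228). The heel and strop are close to the stop. I'll go above the rod first.

Request:
{"api": "arm_command", "payload": {"rows": [[85,[0,50,-14],[0,0,0]],[85,[0,50,-14],[0,0,0]],[85,[0,50,-14],[0,0,0]],[85,[0,50,-14],[0,0,0]],[85,[0,50,-14],[0,0,0]]], "squeeze": 60}}

```text
time: 0.98
tool_pos: [434.6, -361.2, 231.2]
tcp_rot: [0.591, 0.389, 0.59, -0.39]
wrist_force: [-0.1, -1.1, 0.6]
finger_gap: 84.9
```

Request:
{"api": "arm_command", "payload": {"rows": [[85,[0,50,-14],[0,0,0]],[85,[0,0,0],[-10,0,0]],[85,[0,0,0],[-10,0,0]],[85,[0,0,0],[-10,0,0]],[85,[0,0,0],[-8,0,0]]]}}

```text
time: 1.6
tool_pos: [479.9, -323.0, 231.0]
tcp_rot: [0.688, 0.166, 0.687, -0.167]
wrist_force: [0.2, -0.2, -0.1]
finger_gap: 85.2
```

```bash
cat > look.py <<'E'
from h import *
import sys
P=vision.camera_params('wrist'); a=snap('wrist',sys.argv[1]); s=bot.state()
print(s['tool_pos'].round(1),Rt().round(3).tolist(),s['wrist_force'].round(1),s['time'],s['joints'].round(2))
print('cam',-np.array(P['R']).T@P['t'])
for n,z in [('rod',8),('honing_stand',18),('stop_bracket',40),('strop_block',14),('rubber_heel',12)]:
    for r in silhouettes('wrist',n)[:1]:
        c=cv2.minAreaRect(cv2.findNonZero(r['region'].astype(np.uint8))); print(n,r['confidence'],r['rect'])
        print([px2w('wrist',p,z,P).round(1)[:2].tolist() for p in cv2.boxPoints(c)], px2w('wrist',c[0],z,P).round(1)[:2])
E
python3 look.py w1.png
```

```text
[ 479.9 -323.   231. ] [[0.001, 0.453, 0.892], [-0.001, 0.892, -0.453], [-1.0, -0.0, 0.001]] [ 0.  -0.6 -0. ] 1.65 [-0.8   0.19  1.6   0.    1.35 -0.33]
cam [ 509.78948277 -263.69786202  373.24300341]
rod 0.95 [263.5, 50.3, 284.7, 196.9]
[[468.7, -361.6], [557.1, -215.7], [571.2, -224.3], [484.5, -371.5]] [ 523.1 -288.7]
honing_stand 0.79 [61.6, 1.2, 142.6, 116.0]
[[381.3, -73.9], [449.0, -99.4], [397.7, -210.1], [322.5, -182.7]] [ 389.1 -138.9]
stop_bracket 0.15 [93.1, 172.9, 153.6, 233.2]
[[294.2, -269.9], [354.6, -253.5], [368.7, -310.2], [306.6, -329.1]] [ 331.4 -290. ]
strop_block 0.69 [164.7, 187.6, 195.5, 255.6]
[[371.7, -294.5], [401.2, -304.8], [364.0, -393.5], [332.4, -382.8]] [ 368.  -342.4]
rubber_heel 0.72 [93.6, 173.6, 155.0, 231.5]
[[277.4, -271.9], [340.1, -253.6], [356.3, -312.8], [292.1, -333.7]] [ 316.8 -292.3]
```

View pics/w1.png

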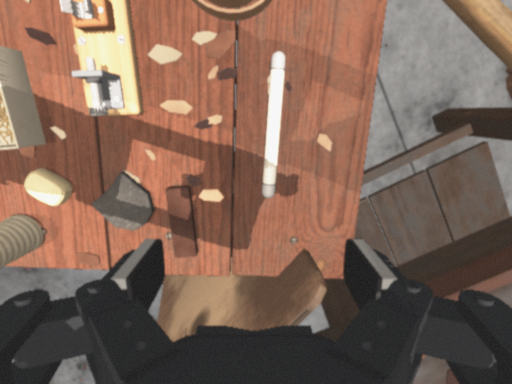

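The wrist view shows the rod clearly, from (278,55) to (268,192). The bracket on the stand is at about (105,90). I'll descend on the rod.

Request:
{"api": "arm_command", "payload": {"rows": [[60,[20,45,22],[3.8,0,0]],[40,[60,0,0],[0,0,0]],[40,[60,0,0],[0,0,0]],[40,[40,0,0],[0,0,0]],[40,[0,0,0],[0,0,0]]]}}

```text
time: 2.52
tool_pos: [523.5, -295.3, 48.9]
tcp_rot: [0.682, 0.195, 0.677, -0.197]
wrist_force: [0.2, 0.3, -0.5]
finger_gap: 40.2
```

```bash
python3 look.py w2.png
```

```text
[ 524.9 -296.4   51.2] [[0.009, 0.532, 0.847], [-0.008, 0.847, -0.532], [-1.0, -0.002, 0.011]] [ 0.2 -0.  -0.2] 2.575 [-0.71  0.45  1.66 -0.    1.02 -0.15]
cam [ 557.7665462  -238.17681167  191.05426693]
honing_stand 0.7 [0.2, 175.9, 10.4, 213.8]
[[415.5, -190.6], [420.4, -193.7], [403.8, -210.8], [398.8, -207.6]] [ 409.8 -200.5]
strop_block 0.73 [85.0, 322.0, 129.3, 380.9]
[[383.2, -298.8], [406.9, -303.9], [386.6, -351.4], [361.1, -346.3]] [ 384.9 -324.3]
rubber_heel 0.77 [0.9, 302.3, 30.6, 346.4]
[[346.0, -254.6], [363.1, -265.4], [341.0, -289.0], [323.2, -277.7]] [ 343.5 -271.5]
```

View pics/w2.png

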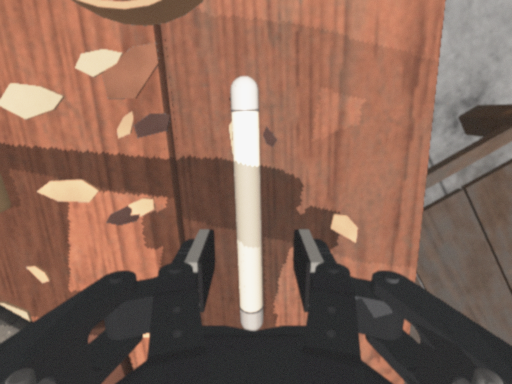

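The rod is between the open fingers, with its ends at (245,77) and (252,331).

Run:
```python
from h import *
a=px2w('wrist',(245,79),8)[:2];b=px2w('wrist',(252,329),8)[:2];print(a,b,(a+b)/2,np.linalg.norm(a-b),np.degrees(np.arctan2(*(a-b)[::-1])))
R=Rt();s=bot.state();d=np.array([*(a+b)/2,2])-s['tool_pos'];print(R.T@d,s['tool_pos'],np.degrees(np.arctan2(R[1,1],R[0,1])))
```

```text
[ 568.11372346 -224.87112706] [ 478.95303368 -374.84286762] [ 523.53337857 -299.85699734] 174.47392805285074 59.26781380330983
[52.95027501 -3.00132216 -3.41479396] [ 527.24712128 -298.44856887   54.99646045] 57.90074275480844
```

Request:
{"api": "arm_command", "payload": {"rows": [[40,[25,-1.5,-2.5],[-1.4,0,0]],[40,[18,0,0],[0,0,0]],[40,[8,0,0],[0,0,0]],[40,[0,0,0],[0,0,0]],[40,[0,0,0],[0,0,0]]]}}

```text
time: 3.45
tool_pos: [528.8, -302.2, 8.4]
tcp_rot: [0.691, 0.183, 0.672, -0.192]
wrist_force: [0.6, -0.2, -0.7]
finger_gap: 40.0
```

Run:
```python
from h import *
s=bot.state();print(s['tool_pos'],Rt().round(3),s['wrist_force'])
```

```text
[ 528.78387359 -302.15686092    8.39693713] [[ 0.022  0.511  0.859]
 [-0.019  0.859 -0.511]
 [-1.    -0.005  0.029]] [ 0.57432381 -0.20642853 -0.68222074]
```

Request:
{"api": "arm_command", "payload": {"rows": [[40,[4,0,-5],[0,1.7,0]],[40,[3,0,0],[0,0,0]],[30,[0,0,0],[0,0,0]]]}}

```text
time: 3.82
tool_pos: [524.9, -300.0, 1.8]
tcp_rot: [0.681, 0.186, 0.683, -0.189]
wrist_force: [-0.3, 0.1, 0.4]
finger_gap: 30.1
```

Run:
```python
from h import *
s=bot.state();print(s['tool_pos'],Rt().round(3),s['wrist_force'])
```

```text
[ 524.91689168 -299.96994659    1.82623936] [[-0.004  0.511  0.859]
 [-0.004  0.859 -0.511]
 [-1.    -0.006 -0.001]] [-0.29412796  0.0947066   0.35037275]
```

Request:
{"api": "arm_command", "payload": {"rows": [[10,[0,0,0],[0,0,0]],[10,[0,0,0],[0,0,0]],[10,[0,0,0],[0,0,0]],[10,[0,0,0],[0,0,0]]]}}

```text
time: 4.32
tool_pos: [525.0, -300.0, 2.0]
tcp_rot: [0.681, 0.186, 0.683, -0.189]
wrist_force: [-0.3, 0.6, -0.6]
finger_gap: 13.7
```

Request:
{"api": "arm_command", "payload": {"rows": [[10,[0,0,0],[0,0,0]],[10,[0,0,0],[0,0,0]]]}}

```text
time: 4.58
tool_pos: [525.0, -300.0, 2.0]
tcp_rot: [0.681, 0.186, 0.683, -0.189]
wrist_force: [-0.2, -0.2, 0.3]
finger_gap: 13.8
```

```bash
python3 look.py w3.png; python3 -c "
import cv2;a=cv2.imread('pics/w3.png');cv2.imwrite('pics/w3c.png',cv2.resize(a[120:384,100:420],None,fx=2,fy=2))"
```

```text
[ 525.  -300.1    2.1] [[-0.003, 0.511, 0.859], [-0.005, 0.859, -0.511], [-1.0, -0.006, -0.001]] [-0.2 -0.5 -0. ] 4.625 [-0.71  0.54  1.65 -0.01  0.95 -0.17]
cam [ 559.16988339 -242.16977496  143.86836665]
rod 0.58 [234.1, 52.0, 270.0, 327.9]
[[563.2, -219.3], [576.8, -227.3], [509.7, -344.8], [492.2, -334.5]] [ 539.9 -274.1]
```

View pics/w3c.png

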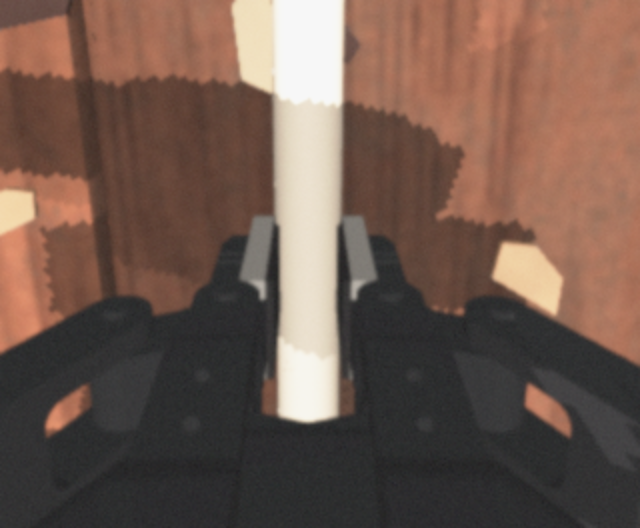

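The pads hold the rod symmetrically. Next is a small lift to check the grip.

Request:
{"api": "arm_command", "payload": {"rows": [[10,[-5,0,0],[0,0,0]],[10,[-15,0,0],[0,0,0]],[10,[0,0,0],[0,0,0]]]}}

```text
time: 5.25
tool_pos: [524.9, -299.7, 23.1]
tcp_rot: [0.681, 0.186, 0.683, -0.189]
wrist_force: [0.2, -0.4, -3.1]
finger_gap: 13.4
```

Request:
{"api": "arm_command", "payload": {"rows": [[10,[-50,0,0],[0,0,0]],[10,[-50,0,0],[0,0,0]],[10,[-10,25,-45],[0,0,0]],[10,[0,25,-45],[0,0,0]],[10,[0,25,-45],[0,0,0]]]}}

```text
time: 5.88
tool_pos: [447.4, -165.7, 137.5]
tcp_rot: [0.682, 0.187, 0.681, -0.191]
wrist_force: [0.2, 0.4, -1.7]
finger_gap: 13.7
```

Request:
{"api": "arm_command", "payload": {"rows": [[10,[0,0,0],[0,0,0]],[10,[0,0,0],[0,0,0]]]}}

```text
time: 6.12
tool_pos: [445.7, -162.8, 137.6]
tcp_rot: [0.682, 0.186, 0.681, -0.19]
wrist_force: [0.7, 0.9, -2.5]
finger_gap: 13.1
```

```bash
python3 look.py w4.png
```

```text
[ 445.5 -162.7  137.3] [[-0.002, 0.513, 0.859], [-0.005, 0.859, -0.513], [-1.0, -0.005, 0.001]] [ 1.   0.3 -1.7] 6.175 [-0.6   0.07  1.94 -0.01  1.13 -0.06]
cam [ 479.54687115 -104.81647941  279.50344941]
rod 0.58 [233.1, 52.5, 271.1, 328.1]
[[488.4, -59.4], [515.5, -75.4], [381.8, -309.1], [346.9, -288.3]] [ 441.9 -168.4]
honing_stand 0.96 [123.3, 8.6, 226.7, 279.2]
[[429.2, 7.6], [484.3, -14.4], [399.3, -225.2], [328.4, -200.0]] [415.9 -95.8]
stop_bracket 0.95 [165.1, 211.4, 211.4, 276.4]
[[339.3, -167.1], [390.6, -138.1], [408.7, -170.5], [357.2, -201.9]] [ 374.5 -168.9]
strop_block 0.63 [267.3, 321.3, 274.9, 324.7]
[[387.3, -292.3], [393.6, -296.0], [388.7, -304.5], [382.5, -300.8]] [ 388.  -298.4]
```

View pics/w4.png

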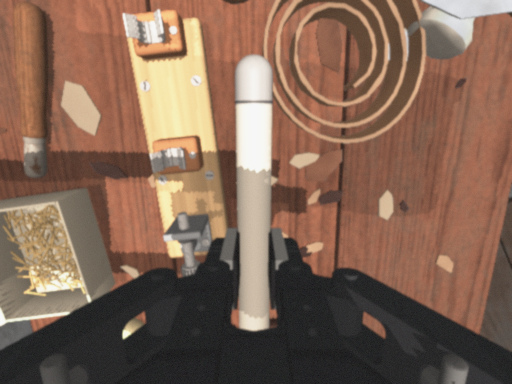

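The rod is held unchanged, with its far end at (254,55). The stand is to its left, with clips at about (145,30) and (175,155) and the bracket and screw near (188,230). I'll enlarge that part.

```bash
python3 -c "
import cv2;a=cv2.imread('pics/w4.png')
l=cv2.resize(a[0:140,100:240],None,fx=4,fy=4,interpolation=cv2.INTER_CUBIC)[:, :400]
l=cv2.resize(a[0:150,110:210],None,fx=4,fy=4,interpolation=cv2.INTER_CUBIC)
r=cv2.resize(a[135:285,140:240],None,fx=4,fy=4,interpolation=cv2.INTER_CUBIC)
import numpy as np;cv2.imwrite('pics/w4c.png',np.hstack([l,r]))"
```

```text
(no output)
```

View pics/w4c.png

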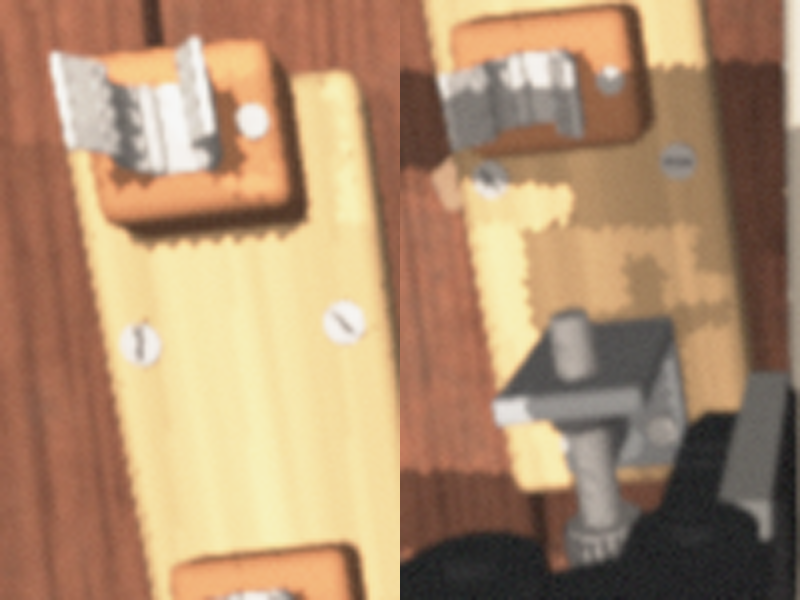

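```bash
cat > fit.py <<'E'
from h import *
from scipy.optimize import least_squares
w=lambda p,z:px2w('wrist',p,z)[:2]
L=[(128.75,40),(148.75,150),(160,197.5),(170,257)]; Rr=[(198.75,22),(207,80),(216.25,135),(226.25,227.5)]; E=[(172,257),(207,252.5)]
S=[(182.5,216),(189,262)]
def loc(p,c): 
    d=np.array([np.cos(c[2]),np.sin(c[2])]); r=p-c[:2]; return r@d, -r[0]*d[1]+r[1]*d[0]
A=[w(p,18) for p in L];B=[w(p,18) for p in Rr];C=[w(p,18) for p in E];D=[w(p,50) for p in S]
# looking: x toward stop; y left of it
def f(c): 
    return [loc(p,c)[1]+30 for p in A]+[loc(p,c)[1]-30 for p in B]+[loc(p,c)[0]-102 for p in C]+[loc(p,c)[1] for p in D]
r=least_squares(f,[405,-104,np.radians(-115)]);c=r.x
print(c[:2],np.degrees(c[2]));print(np.round(r.fun,1))
print('tip',loc(w((182.5,213.5),52),c))
for n,p in dict(lipL=(125.5,25),lipR=(161.5,22),lipL2=(152,162),lipR2=(184,157)).items(): print(n,np.round(loc(w(p,64),c),1))
# rod in hand: far end
s=bot.state();R=Rt();t=s['tool_pos']
e=w((254,53),t[2]+6);print('rod far end rel TCP',(R.T@np.array([*(e-t[:2]),6]))[1:], np.degrees(np.arctan2(R[1,1],R[0,1])))
ax=[w(p,t[2]+6) for p in [(254,102),(254.5,180)]];print('rod ang',np.degrees(np.arctan2(*(ax[0]-ax[1])[::-1])), [(R.T@np.array([*(a-t[:2]),0]))[1:] for a in ax])
E
python3 fit.py
```

```text
[ 410.80335829 -100.76967296] -115.11995987933506
[ 1.8  0.8  2.7  1.5 -1.6 -1.2  0.5 -1.5  0.7 -0.7 -0.9 -2.1]
tip (np.float64(49.14714701976349), np.float64(0.04115152285070778))
lipL [-84.5 -12.2]
lipR [-83.9  11. ]
lipL2 [  4.4 -12. ]
lipR2 [ 3.1 11.4]
rod far end rel TCP [89.32968538 -0.17481892] 59.1108904060516
rod ang 59.60848868338161 [array([69.93195273, -0.13620143]), array([35.41979555,  0.16353662])]
```

Request:
{"api": "arm_command", "payload": {"rows": [[10,[0,40,-33],[0,0,0]],[10,[0,41,-33],[0,0,0]],[10,[0,0,0],[-5.5,0,0]],[10,[0,0,0],[0,0,0]],[10,[0,0,0],[0,0,0]]]}}

```text
time: 7.05
tool_pos: [431.5, -59.4, 136.3]
tcp_rot: [0.689, 0.155, 0.69, -0.159]
wrist_force: [-0.1, -0.1, -2.4]
finger_gap: 13.7
```

```bash
cat > st.py <<'E'
from h import *
O=np.array([427.5,-64.2]);th=np.radians(-115.1);d=np.array([np.cos(th),np.sin(th)]);n=np.array([-d[1],d[0]])
s=bot.state();R=Rt();t=s['tool_pos'];f=s['wrist_force']
print('t',round(s['time'],2),'local xyz',((t[:2]-O)@d).round(2),((t[:2]-O)@n).round(2),t[2].round(2),'ang',np.degrees(np.arctan2(R[1,1],R[0,1])).round(2),'tilt',R[2].round(4),'F along/lat/z',(f[:2]@d).round(1),(f[:2]@n).round(1),f[2].round(1),'T',s['wrist_torque'].round(2),'gap',round(s['finger_gap'],1))
E
python3 st.py; python3 look.py w5.png
```

```text
t 7.05 local xyz -6.02 1.64 136.26 ang 64.35 tilt [-1.0e+00 -4.9e-03  1.0e-04] F along/lat/z 0.1 -0.0 -2.4 T [-0.02 -0.01  0.  ] gap 13.7
[431.6 -59.6 136.3] [[-0.002, 0.433, 0.901], [-0.005, 0.901, -0.433], [-1.0, -0.005, 0.0]] [ 0.  -0.1 -2.3] 7.1 [-0.41 -0.02  2.03 -0.01  1.13  0.04]
cam [460.27123185   1.22670451 278.16493706]
rod 0.74 [232.6, 52.2, 271.4, 330.2]
[[340.3, -192.3], [465.3, 47.4], [493.8, 33.2], [377.1, -210.8]] [426.8 -65.2]
honing_stand 0.59 [215.4, 127.2, 284.3, 328.6]
[[426.1, 3.0], [478.5, -22.0], [397.1, -205.3], [333.6, -174.8]] [413.  -91.1]
stop_bracket 0.62 [236.2, 306.7, 238.5, 326.4]
[[368.6, -151.1], [371.0, -152.3], [363.3, -167.8], [360.8, -166.6]] [ 366.  -159.4]
```

View pics/w5.png

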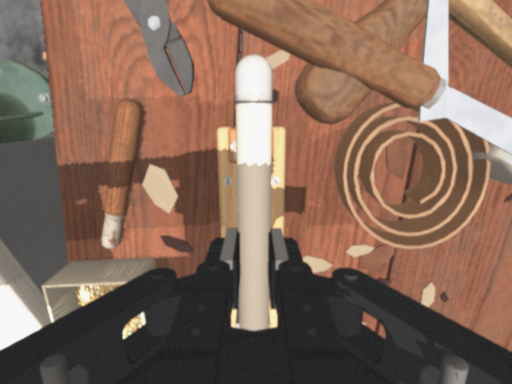

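Rod is above the stand: axis at column 254, base edges at about columns 218 and 285 at row 130. I'll quantify the lateral offset.

Run:
```python
from h import *
exec(open('st.py').read().split('s=bot')[0])
im=cv2.cvtColor(cv2.imread('pics/w5.png'),cv2.COLOR_BGR2HSV).astype(int)
for r in [132,140,190,205,220]: 
    row=im[r]; m=(row[:,0]>14)&(row[:,0]<28)&(row[:,1]>60); c=[i for i in range(205,300) if m[i]]
    lo,hi=c[0],c[-1]+1
    a=px2w('wrist',(lo,r),18)[:2];b=px2w('wrist',(hi,r),18)[:2]
    print(r,lo,hi,(a-O)@n,(b-O)@n,'mid',((a+b)/2-O)@n, 'x',((a+b)/2-O)@d)
for p in [(254,70),(254.5,150),(254.5,220)]: print('rod',(px2w('wrist',p,142)[:2]-O)@n,(px2w('wrist',p,142)[:2]-O)@d)
```

```text
132 217 285 -29.379282281468512 28.24494888998221 mid -0.5671666957431506 x -54.21575867629728
140 217 285 -29.643929506021802 28.386274369164894 mid -0.6288275684284282 x -47.5061575973509
190 219 284 -29.601155897214344 28.423964820606955 mid -0.5885955383036955 x -3.327419936364294
205 220 284 -29.225502048423266 28.70754860562467 mid -0.2589767213992707 x 10.733167339570352
220 221 284 -28.839170537710228 28.999192933634234 mid 0.08001119796199763 x 25.1934131338282
rod 2.0102420639107517 -88.85013524606681
rod 2.0163097820574896 -55.24063486291085
rod 1.8121499696649463 -21.65446469538041
```

Request:
{"api": "arm_command", "payload": {"rows": [[10,[30,0,-2.3],[0,0,0]],[10,[25,0,0],[0,0,0]],[10,[12,0,0],[0,0,0]],[10,[0,0,0],[0,0,0]],[10,[0,0,0],[0,0,0]]]}}

```text
time: 7.98
tool_pos: [431.0, -60.2, 69.3]
tcp_rot: [0.69, 0.156, 0.688, -0.159]
wrist_force: [0.0, -0.5, -2.5]
finger_gap: 13.4
```

```bash
python3 st.py
```

```text
t 7.97 local xyz -5.09 1.49 69.29 ang 64.27 tilt [-1.     -0.0047  0.0038] F along/lat/z 0.4 0.2 -2.5 T [ 0.05  0.02 -0.01] gap 13.4
```

Request:
{"api": "arm_command", "payload": {"rows": [[10,[4,0,-1.8],[-0.4,0.2,0]],[10,[3,0,0],[0,0,0]],[10,[0,0,0],[0,0,0]]]}}

```text
time: 8.35
tool_pos: [430.5, -59.9, 63.4]
tcp_rot: [0.691, 0.153, 0.689, -0.157]
wrist_force: [0.3, -0.7, -2.6]
finger_gap: 13.4
```

```bash
python3 st.py
python3 - <<'E'
from h import *
a=snap('scene')
p=w2px('scene',np.array([428,-64,50])).astype(int);print(p)
b=a[max(p[1]-45,0):p[1]+75,max(p[0]-60,0):p[0]+60,::-1]
c=snap('top');q=w2px('top',np.array([428,-64,50])).astype(int);c=c[q[1]-60:q[1]+60,q[0]-60:q[0]+60,::-1]
cv2.imwrite('pics/s1.png',cv2.resize(np.hstack([b,c]),None,fx=3.2,fy=3.2,interpolation=cv2.INTER_CUBIC))
E
```

```text
t 8.35 local xyz -5.18 0.94 63.43 ang 64.7 tilt [-1.     -0.0046  0.0032] F along/lat/z 0.5 0.5 -2.6 T [ 0.    0.02 -0.01] gap 13.4
[208 181]
```

View pics/s1.png

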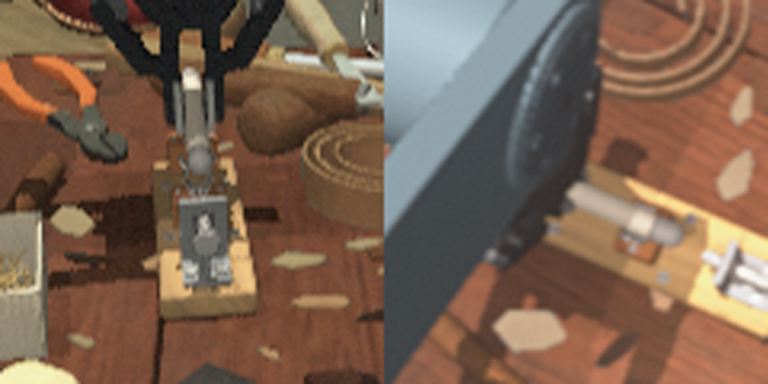

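The rod lines up over the clips in both views, and the top view shows its end well clear of the screw. I'll lower it to the lips.

Request:
{"api": "arm_command", "payload": {"rows": [[10,[3,0,-1.5],[0,0.2,0]],[10,[2,0,0],[0,0,0]],[10,[0,0,0],[0,0,0]]]}}

```text
time: 8.82
tool_pos: [429.2, -59.3, 58.3]
tcp_rot: [0.69, 0.153, 0.69, -0.156]
wrist_force: [0.1, -0.1, -1.7]
finger_gap: 13.6
```

```bash
python3 st.py
```

```text
t 8.82 local xyz -5.18 -0.53 58.26 ang 64.7 tilt [-1.0e+00 -4.6e-03 -2.0e-04] F along/lat/z 0.1 0.1 -1.7 T [ 0.03  0.04 -0.02] gap 13.6
```

Request:
{"api": "arm_command", "payload": {"rows": [[10,[2,0,0],[0,0,0]],[10,[0,0,0],[0,0,0]]]}}

```text
time: 9.07
tool_pos: [429.3, -59.3, 56.4]
tcp_rot: [0.69, 0.153, 0.69, -0.156]
wrist_force: [-1.4, 0.7, 0.9]
finger_gap: 13.5
```

```bash
python3 st.py
```

```text
t 9.07 local xyz -5.19 -0.45 56.35 ang 64.72 tilt [-1.0e+00 -4.7e-03 -3.0e-04] F along/lat/z -0.1 -1.5 0.9 T [0.03 0.23 0.07] gap 13.5
```

Contact at about the expected height. I'll press in 1 mm steps.

Request:
{"api": "arm_command", "payload": {"rows": [[10,[1,0,0],[0,0,0]],[10,[1,0,0],[0,0,0]]]}}

```text
time: 9.32
tool_pos: [429.8, -59.5, 55.6]
tcp_rot: [0.69, 0.153, 0.69, -0.156]
wrist_force: [-3.5, 1.1, 9.7]
finger_gap: 13.3
```

Request:
{"api": "arm_command", "payload": {"rows": [[10,[1,0,0],[0,0,0]],[10,[1,0,0],[0,0,0]]]}}

```text
time: 9.57
tool_pos: [430.1, -59.6, 55.1]
tcp_rot: [0.69, 0.153, 0.69, -0.156]
wrist_force: [-4.4, 1.9, 9.5]
finger_gap: 13.5
```

```bash
python3 st.py
```

```text
t 9.57 local xyz -5.29 0.37 55.1 ang 64.73 tilt [-1.0e+00 -4.9e-03  2.0e-04] F along/lat/z 0.1 -4.8 9.5 T [ 0.24  0.71 -0.01] gap 13.5
```

Request:
{"api": "arm_command", "payload": {"rows": [[10,[1,0,-1],[0,0,0]],[10,[1.2,0,-0.3],[0,0,0]]]}}

```text
time: 9.82
tool_pos: [430.2, -59.6, 54.9]
tcp_rot: [0.691, 0.153, 0.689, -0.157]
wrist_force: [-4.4, 1.5, 9.6]
finger_gap: 13.3
```

```bash
python3 st.py
```

```text
t 9.82 local xyz -5.31 0.52 54.89 ang 64.74 tilt [-1.     -0.0051  0.0027] F along/lat/z 0.5 -4.6 9.6 T [ 0.25  0.68 -0.05] gap 13.3
```

Request:
{"api": "arm_command", "payload": {"rows": [[10,[0.8,0,-2],[0,0.2,0]],[10,[1,0,-1.5],[0,0,0]]]}}

```text
time: 10.07
tool_pos: [429.4, -59.2, 55.1]
tcp_rot: [0.691, 0.152, 0.689, -0.157]
wrist_force: [0.6, -0.3, 5.5]
finger_gap: 13.1
```

```bash
python3 st.py
```

```text
t 10.07 local xyz -5.32 -0.35 55.08 ang 64.75 tilt [-1.     -0.0051  0.0045] F along/lat/z 0.0 0.6 5.5 T [-0.05 -0.01  0.  ] gap 13.1
```

Request:
{"api": "arm_command", "payload": {"rows": [[10,[1.2,0,-0.8],[0,0.2,0]],[10,[1.4,0,-0.8],[0,0.1,0]]]}}

```text
time: 10.32
tool_pos: [430.2, -59.6, 54.8]
tcp_rot: [0.691, 0.152, 0.689, -0.157]
wrist_force: [-2.7, 1.1, 11.2]
finger_gap: 13.6
```

```bash
python3 st.py
```

```text
t 10.32 local xyz -5.32 0.44 54.82 ang 64.75 tilt [-1.     -0.0052  0.0037] F along/lat/z 0.2 -2.9 11.2 T [ 0.17  0.55 -0.01] gap 13.6
```

Request:
{"api": "arm_command", "payload": {"rows": [[10,[1.6,0,-1.3],[0,0.1,0]]]}}

```text
time: 10.45
tool_pos: [430.2, -59.6, 54.6]
tcp_rot: [0.691, 0.152, 0.689, -0.157]
wrist_force: [-3.6, 2.1, 11.3]
finger_gap: 13.2
```

Request:
{"api": "arm_command", "payload": {"rows": [[10,[1.6,0,-1.3],[0,0.1,0]]]}}

```text
time: 10.58
tool_pos: [430.2, -59.6, 54.3]
tcp_rot: [0.691, 0.152, 0.689, -0.157]
wrist_force: [-2.9, 0.7, 11.4]
finger_gap: 13.2
```

```bash
python3 st.py
```

```text
t 10.57 local xyz -5.35 0.46 54.32 ang 64.77 tilt [-1.     -0.0054  0.005 ] F along/lat/z 0.6 -2.9 11.4 T [0.05 0.52 0.02] gap 13.2
```

Request:
{"api": "arm_command", "payload": {"rows": [[10,[1.8,0,-1.5],[0,0.2,0]],[10,[1.8,0,-1.5],[0,0.2,0]]]}}

```text
time: 10.82
tool_pos: [430.1, -59.5, 53.6]
tcp_rot: [0.691, 0.152, 0.689, -0.156]
wrist_force: [-2.8, 0.7, 10.7]
finger_gap: 13.4
```

Request:
{"api": "arm_command", "payload": {"rows": [[10,[1.8,0,-1.5],[0,0.2,0]],[10,[1.8,0,-1.5],[0,0.2,0]]]}}

```text
time: 11.08
tool_pos: [430.0, -59.3, 52.7]
tcp_rot: [0.69, 0.152, 0.69, -0.156]
wrist_force: [-1.8, 0.2, 9.6]
finger_gap: 13.3
```

```bash
python3 st.py
```

```text
t 11.07 local xyz -5.45 0.17 52.66 ang 64.8 tilt [-1.     -0.0056  0.0016] F along/lat/z 0.6 -1.7 9.6 T [-0.    0.44  0.01] gap 13.3
```

Force is steady at about 13 N while it goes in. Continuing.

Request:
{"api": "arm_command", "payload": {"rows": [[10,[1.8,0,-1.4],[0,0.1,0]],[10,[1.8,0,-1.4],[0,0.1,0]]]}}

```text
time: 11.32
tool_pos: [429.9, -59.3, 51.5]
tcp_rot: [0.691, 0.152, 0.689, -0.156]
wrist_force: [-1.8, -0.1, 8.1]
finger_gap: 13.3
```

Request:
{"api": "arm_command", "payload": {"rows": [[10,[1.8,0,-1.2],[0,0.1,0]],[10,[1.8,0,-1.2],[0,0.1,0]]]}}

```text
time: 11.58
tool_pos: [429.7, -59.2, 49.8]
tcp_rot: [0.691, 0.152, 0.689, -0.156]
wrist_force: [-1.4, 0.4, 4.6]
finger_gap: 13.7
```

```bash
python3 st.py
```

```text
t 11.57 local xyz -5.5 -0.15 49.84 ang 64.82 tilt [-1.     -0.0058  0.0039] F along/lat/z 0.3 -1.4 4.6 T [-0.01  0.19 -0.03] gap 13.7
```

Request:
{"api": "arm_command", "payload": {"rows": [[10,[1.5,0,-0.5],[0,0.1,0]],[10,[1.2,0,-0.3],[0,0.1,0]]]}}

```text
time: 11.82
tool_pos: [429.5, -59.0, 47.6]
tcp_rot: [0.69, 0.152, 0.69, -0.156]
wrist_force: [-1.6, 0.7, -0.6]
finger_gap: 13.4
```

Request:
{"api": "arm_command", "payload": {"rows": [[10,[1.2,0,0],[0,0,0]],[10,[1,0,0],[0,0,0]]]}}

```text
time: 12.08
tool_pos: [429.1, -58.9, 44.4]
tcp_rot: [0.69, 0.152, 0.69, -0.156]
wrist_force: [2.8, -1.4, -7.5]
finger_gap: 13.0
```

```bash
python3 st.py
```

```text
t 12.07 local xyz -5.48 -0.85 44.38 ang 64.81 tilt [-1.0e+00 -5.7e-03  9.0e-04] F along/lat/z 0.1 3.1 -7.5 T [-0.19 -0.52  0.03] gap 13.0
```

Clips now pull the rod down, so it has snapped. I'll feel for the bed.

Request:
{"api": "arm_command", "payload": {"rows": [[10,[0.5,0,0.5],[0,0,0]],[10,[0.5,0,0.3],[0,0,0]]]}}

```text
time: 12.32
tool_pos: [429.5, -59.1, 43.7]
tcp_rot: [0.689, 0.152, 0.691, -0.156]
wrist_force: [-4.8, 1.2, 12.1]
finger_gap: 13.7
```

Request:
{"api": "arm_command", "payload": {"rows": [[10,[0.8,0,0],[0,0,0]],[10,[0.8,0,0],[0,0,0]]]}}

```text
time: 12.58
tool_pos: [429.4, -59.1, 43.7]
tcp_rot: [0.689, 0.152, 0.691, -0.156]
wrist_force: [-4.7, 1.1, 9.3]
finger_gap: 13.3
```

```bash
python3 st.py
```

```text
t 12.57 local xyz -5.47 -0.41 43.72 ang 64.83 tilt [-1.     -0.0061 -0.0021] F along/lat/z 1.0 -4.7 9.3 T [ 0.22  0.73 -0.04] gap 13.3
```

The rod is on the bed: z is steady at 43.7 under about 12 N. I'll unload the press and start sliding it towards the screw.

Request:
{"api": "arm_command", "payload": {"rows": [[10,[-0.3,0,-0.3],[0,0,0]],[10,[0,-0.5,0],[0,0,0]],[10,[0,-0.8,0],[0,0,0]],[10,[0,-0.8,0],[0,0,0]]]}}

```text
time: 13.08
tool_pos: [428.9, -60.1, 43.9]
tcp_rot: [0.689, 0.153, 0.691, -0.155]
wrist_force: [2.3, 3.5, -2.0]
finger_gap: 13.8
```

```bash
python3 st.py
```

```text
t 13.07 local xyz -4.31 -0.51 43.92 ang 64.81 tilt [-1.     -0.0041 -0.0013] F along/lat/z -4.1 0.6 -2.0 T [ 0.47 -0.42 -0.01] gap 13.8
```

Request:
{"api": "arm_command", "payload": {"rows": [[10,[0,-1,0],[0,0,0]],[10,[0,-1,0],[0,0,0]],[10,[0,-1,0],[0,0,0]],[10,[0,-1,0],[0,0,0]],[10,[0,-1,0],[0,0,0]]]}}

```text
time: 13.7
tool_pos: [426.7, -64.7, 43.9]
tcp_rot: [0.689, 0.153, 0.691, -0.155]
wrist_force: [3.3, 2.5, -3.2]
finger_gap: 13.2
```

```bash
python3 st.py
```

```text
t 13.7 local xyz 0.85 -0.53 43.92 ang 64.81 tilt [-1.     -0.0038 -0.0014] F along/lat/z -3.6 2.0 -3.2 T [ 0.48 -0.41  0.07] gap 13.2
```

Drag is a steady 4 N. Screw expected near x≈8, and earliest at about 2. Continuing in 3-row calls.

Request:
{"api": "arm_command", "payload": {"rows": [[10,[0,-0.9,0],[0,0,0]],[10,[0,-0.9,0],[0,0,0]],[10,[0,-0.9,0],[0,0,0]]]}}

```text
time: 14.08
tool_pos: [425.4, -67.4, 43.9]
tcp_rot: [0.689, 0.153, 0.691, -0.155]
wrist_force: [2.8, 3.3, -3.3]
finger_gap: 13.5
```

Request:
{"api": "arm_command", "payload": {"rows": [[10,[0,-0.9,0],[0,0,0]],[10,[0,-0.9,0],[0,0,0]]]}}

```text
time: 14.32
tool_pos: [424.6, -69.2, 43.9]
tcp_rot: [0.689, 0.153, 0.691, -0.155]
wrist_force: [2.2, 3.4, -3.2]
finger_gap: 13.6
```

```bash
python3 st.py
```

```text
t 14.32 local xyz 5.71 -0.51 43.92 ang 64.8 tilt [-1.     -0.0038 -0.0013] F along/lat/z -4.0 0.5 -3.2 T [ 0.38 -0.43  0.06] gap 13.6
```

Request:
{"api": "arm_command", "payload": {"rows": [[10,[0,-0.8,0],[0,0,0]],[10,[0,-0.8,0],[0,0,0]]]}}

```text
time: 14.58
tool_pos: [423.9, -70.7, 43.9]
tcp_rot: [0.689, 0.153, 0.691, -0.155]
wrist_force: [2.5, 3.1, -3.2]
finger_gap: 13.1
```

Request:
{"api": "arm_command", "payload": {"rows": [[10,[0,-0.8,0],[0,0,0]],[10,[0,-0.8,0],[0,0,0]]]}}

```text
time: 14.82
tool_pos: [423.3, -71.8, 43.9]
tcp_rot: [0.689, 0.154, 0.691, -0.155]
wrist_force: [4.6, 7.0, -3.1]
finger_gap: 13.6
```

Request:
{"api": "arm_command", "payload": {"rows": [[10,[0,-0.8,0],[0,0,0]],[10,[0,-0.8,0],[0,0,0]]]}}

```text
time: 15.08
tool_pos: [423.4, -71.8, 44.0]
tcp_rot: [0.69, 0.155, 0.69, -0.154]
wrist_force: [5.3, 7.3, -3.6]
finger_gap: 13.1
```

```bash
python3 st.py
```

```text
t 15.07 local xyz 8.67 -0.52 43.95 ang 64.72 tilt [-1.e+00  6.e-04 -8.e-04] F along/lat/z -8.9 1.6 -3.6 T [ 1.13 -0.85  0.04] gap 13.1
```

Screw felt at x≈8.6, where the image put it: motion stops and the force has doubled. Now a firm press.

Request:
{"api": "arm_command", "payload": {"rows": [[10,[0,-1.2,0],[0,0,-0.2]],[10,[0,-1.2,0],[0,0,-0.2]]]}}

```text
time: 15.32
tool_pos: [423.3, -71.9, 43.9]
tcp_rot: [0.69, 0.155, 0.69, -0.156]
wrist_force: [6.7, 9.3, -4.4]
finger_gap: 13.6
```

```bash
python3 st.py
```

```text
t 15.32 local xyz 8.79 -0.56 43.94 ang 64.64 tilt [-1.0e+00 -1.8e-03 -2.0e-04] F along/lat/z -11.3 2.1 -4.4 T [ 1.57 -1.04  0.12] gap 13.6
```

Request:
{"api": "arm_command", "payload": {"rows": [[10,[0,-1.5,0],[0,0,-0.2]],[10,[0,-1.5,0],[0,0,-0.2]]]}}

```text
time: 15.58
tool_pos: [423.3, -72.0, 43.9]
tcp_rot: [0.69, 0.154, 0.69, -0.157]
wrist_force: [6.9, 10.9, -4.3]
finger_gap: 13.5
```

```bash
python3 st.py
```

```text
t 15.57 local xyz 8.86 -0.53 43.94 ang 64.57 tilt [-1.0e+00 -3.2e-03  6.0e-04] F along/lat/z -12.9 1.6 -4.3 T [ 1.79 -1.22  0.14] gap 13.5
```

Request:
{"api": "arm_command", "payload": {"rows": [[10,[0,-1.9,0],[0,0,-0.2]],[10,[0,-1.9,0],[0,0,-0.2]]]}}

```text
time: 15.82
tool_pos: [423.2, -72.1, 43.9]
tcp_rot: [0.69, 0.155, 0.689, -0.157]
wrist_force: [7.9, 13.1, -4.7]
finger_gap: 13.5
```

Request:
{"api": "arm_command", "payload": {"rows": [[24,[0,-1.5,0],[0,0,-0.1]],[30,[0,0,0],[0,0,0]],[34,[0,0,0],[0,0,0]],[34,[0,0,0],[0,0,0]]]}}

```text
time: 16.32
tool_pos: [422.3, -74.7, 44.5]
tcp_rot: [0.69, 0.153, 0.69, -0.159]
wrist_force: [0.1, 0.1, 0.3]
finger_gap: 34.2
```

```bash
python3 st.py
```

```text
t 16.32 local xyz 11.71 -0.25 44.49 ang 64.53 tilt [-1.     -0.0073  0.0018] F along/lat/z -0.2 0.1 0.3 T [-0.   -0.01  0.01] gap 34.2
```

Request:
{"api": "arm_command", "payload": {"rows": [[34,[-15,0,0],[0,0,0]],[34,[-30,0,0],[0,0,0]],[34,[-50,0,0],[0,0,0]],[34,[0,-45,40],[0,0,0]],[34,[0,-45,40],[0,0,0]]]}}

```text
time: 16.95
tool_pos: [457.2, -189.8, 149.2]
tcp_rot: [0.692, 0.15, 0.688, -0.157]
wrist_force: [1.0, 1.0, -0.0]
finger_gap: 34.2
```

Request:
{"api": "arm_command", "payload": {"rows": [[34,[0,0,0],[0,0,0]],[34,[0,0,0],[0,0,0]]]}}

```text
time: 17.2
tool_pos: [458.2, -193.6, 151.8]
tcp_rot: [0.693, 0.151, 0.687, -0.159]
wrist_force: [0.2, 0.9, 0.4]
finger_gap: 34.0
```

```bash
python3 st.py
python3 - <<'E'
from h import *
a=snap('wrist','w6.png'); P=vision.camera_params('wrist')
p=w2px('wrist',np.array([420,-80,50])).astype(int);print(p)
x0=max(p[0]-100,0);y0=max(p[1]-130,0);print(x0,y0)
cv2.imwrite('pics/w6c.png',cv2.resize(a[y0:y0+240,x0:x0+200,::-1],None,fx=2.5,fy=2.5,interpolation=cv2.INTER_CUBIC))
exec(open('st.py').read().split('s=bot')[0])
for r in silhouettes('wrist','rod')[:1]:
    m=r['region'];ys,xs=np.nonzero(m);q=np.c_[xs,ys]
    W=np.array([px2w('wrist',k,50,P)[:2]-O for k in q]);print(r['confidence'],'x',(W@d).min(),(W@d).max(),'y',np.percentile(W@n,[2,50,98]))
E
```

```text
t 17.2 local xyz 104.13 82.73 151.8 ang 64.63 tilt [-0.9999 -0.0097  0.0106] F along/lat/z -0.9 -0.2 0.4 T [0.01 0.03 0.02] gap 34.0
[142  81]
42 0
0.79 x -36.86731918912267 88.80908043481041 y [-8.60931759 -0.86922842  7.34057343]
```

View pics/w6c.png

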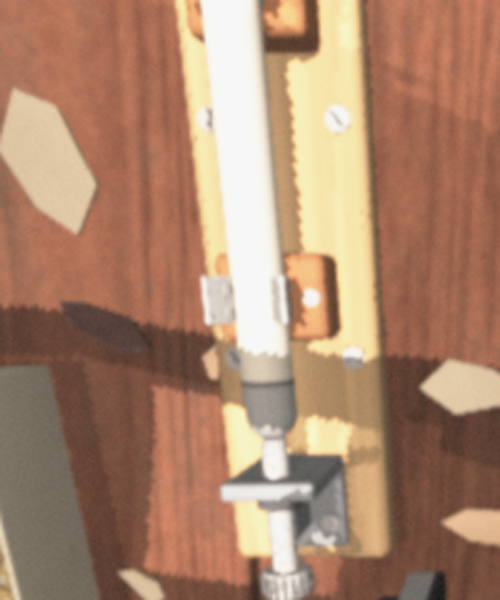

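The rod is seated in the near clip, at crop (245,300), and its domed end touches the screw tip at (272,432). The far clip is out of frame, so I'll take one look at it.

Request:
{"api": "arm_command", "payload": {"rows": [[34,[0,50,0],[0,0,0]],[34,[0,45,0],[0,0,0]],[34,[0,0,0],[0,0,0]],[34,[0,0,0],[0,0,0]]]}}

```text
time: 17.8
tool_pos: [498.0, -101.6, 150.7]
tcp_rot: [0.693, 0.15, 0.688, -0.158]
wrist_force: [-0.7, -0.1, -0.5]
finger_gap: 33.7
```

Run:
```python
from h import *
exec(open('st.py').read().split('s=bot')[0])
a=snap('wrist','w7.png'); P=vision.camera_params('wrist')
p=w2px('wrist',np.array([428,-64,50])).astype(int);print(p)
x0=max(p[0]-100,0);y0=max(p[1]-120,0)
cv2.imwrite('pics/w7c.png',cv2.resize(a[y0:y0+240,x0:x0+200,::-1],None,fx=2.5,fy=2.5,interpolation=cv2.INTER_CUBIC))
for r in silhouettes('wrist','rod')[:1]:
    ys,xs=np.nonzero(r['region'])
    W=np.array([px2w('wrist',k,50,P)[:2]-O for k in np.c_[xs,ys]]);X=W@d;Y=W@n;print(r['confidence'],X.min(),X.max())
    for x in [-65,-25,0,25,65]:
        k=Y[abs(X-x)<3];print(x,k.min().round(1),k.max().round(1),'w',(k.max()-k.min()).round(1))
```

```text
[156 186]
0.95 -79.74615839633643 82.90897463089584
-65 -9.0 7.7 w 16.7
-25 -9.1 7.6 w 16.7
0 -8.8 7.4 w 16.1
25 -9.0 7.5 w 16.6
65 -8.9 7.5 w 16.4
```

View pics/w7c.png

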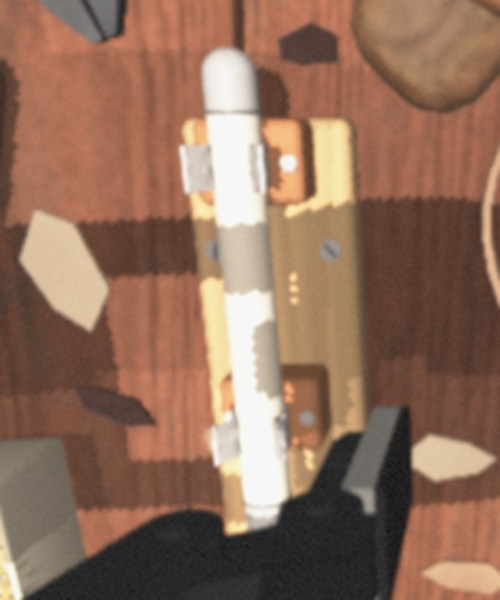

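The far clip, at (225,165), grips the rod just as the near one does. The rod is level and straight, with equal lateral edges at both ends. Handing in.

```bash
python3 -c "
from h import *
bot.hand_in(); print(bot.state()['time'])"
```

```text
the job is handed in; nothing more can be done
the job is handed in; nothing more can be done
```

The rod is in the stand: snapped home in both clips, pushed up against the stop screw and let go. I handed it in at about 18 s; the hand-in gave no verdict.

- **Clips:** I gripped the rod at its middle and pressed it down with about 14 N at most. The force eased off, then the clips pulled the rod down. It came to rest on the bed at the expected height: the tool stayed at the same z under about 12–15 N.
- **Screw:** Sliding the rod along took about 4 N. It met the screw about 14 mm on, within a millimetre of where the image had put it. I pressed it there with about 15 N in all, roughly 11 N of it on the screw, and opened the fingers while still pressing.
- **Last checks:** The close-up views show the rod's domed end on the screw tip and both clips round the rod the same way. It lies straight and level to within about 0.5 mm. The wrist force was about zero, and the robot was clear of everything.
- **Strop block and heel:** I did not touch them.
- **Disagreements:** The finger opening read 13–14 mm on the 16 mm rod throughout, but the rod never slipped. At first I took the stand's base as centred on the clips; the clip positions showed it is offset by about 40 mm, and I corrected for that before fitting.

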